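# Lock the setting disc of a hinge jig

### The arm

A 7-joint arm with a two-finger parallel gripper is mounted at the origin on the work surface. World frame = base frame: x ahead of the robot, y to its left, z up, the work surface at z = 0. Lengths are in m, angles in rad, forces in N, time in s.
With the tool pointing down it reaches from about 0.425 to 0.875 m from the base axis. Payload 4.7 kg.
Tool frame: the origin (TCP) lies at the very end of the fingers, on their centre line; the grasp point (between the pads) lies manip.grip_depth behind it (manip.grip_depth is the distance from the TCP to the grasp point, in m); z points along the fingers, y is the direction in which the jaws open and shut (so a half turn about z gives the same grasp; the last joint's range is limited). The gripper opens to 85 mm and grips with 20 to 120 N. Pads are 22 mm wide; open, the fingers measure 114 mm over their backs; the gripper's body (76 mm by 85 mm) begins 54 mm behind the grasp point. The pads swing forward as they close: fully open they stand 13 mm farther back than shut.
Start: joints at [1.259, 0.321, -0.07, 1.45, 0.023, 1.371, -0.057], TCP at [0.208, -0.616, 0.231] pointing down, gripper open.
Joint ranges: [-2.86, 2.86], [-0.3, 2.09], [-1.38, 1.24], [0.06, 2.45], [-1.56, 4.7], [0.09, 2.05], [-2.69, 2.69]. Speed limits (rad/s): [2.57, 2.57, 3.14, 3.14, 3.14, 3.14, 3.14].

### API

Orientations are given as [roll, pitch, yaw] about the fixed x, y, z axes, in that order (R = Rz(yaw) Ry(pitch) Rx(roll)).
In Python, from rig import manip, optics, workorder gives the robot as it stands. The module is installed in compiled form; this text tells all that it offers.
- The arm moves only by the shell command python3 -m handwheel 'ROWS'. ROWS is JSON, a list that holds one entry, the list of rows, each a list of 7 numbers: the shift along the tool's x, y, z in m, then the turn, a rotation vector about the tool's x, y, z in degrees, then the closure, from 0 (fully open) to 1 (shut). In form: [[[tx, ty, tz, wx, wy, wz, grip], ...]]. A call has exactly 10 rows; each row is the pose to reach, as a shift and turn from the pose commanded when the call began, along the tool's axes at that moment; what a row does not reach only later rows make up. A row lasts 1/12 s, in which the tool goes at most 41.7 mm and 7.16 degrees, less where a joint would pass 70% of its speed; a pose out of reach is approached as far as the arm can. A call with a gripper value outside its range is refused whole. The fingers move at their own pace and stop on an object; the grip force is fixed at half the most. Time passes only in rows, so rows that repeat a pose let the fingers close, or fill a call up. It gives the time, the measured TCP pose, the force and the opening at its end, in the units of the state.
- manip.read_state(): the state, without advancing time (a new reading comes with each control period).
- optics.get_image(name): name is "scene" or "top" or "wrist"; returns a dict with "frame" (384x512x3 uint8, red, green, blue), "fx", "fy", "cx", "cy" (pixels), "distortion" ([k1, k2, p1, p2, k3] as OpenCV has them; the pictures are not rectified), "R" (3x3) and "t" (3): a world point X has camera coordinates R X + t. Camera axes: x right, y down, z forward; pixel columns grow to the right and rows downward; lengths in m; the calibration is good to about 2 mm. A picture is of the moment at which its call begins. There is no depth.
- workorder.job_done(): hands the job in, once; it reports no verdict.
The state is a dict: "time": time; "q": joint angles; "joint_vel": joint speeds; "tau": joint torques, N m; "eef_pos": TCP position; "ee_rot": TCP orientation; "ft_force": force on the tool from outside, world axes, zero at the start; "torque": the same for the moment, N m; "opening": finger opening in m.
Only numpy, scipy, OpenCV 4.12 (cv2) and the standard library are available. Lean on these libraries where they do the work, as an engineer would, in place of code of your own. Each camera call takes 0.05 s, during which the arm holds its last target.

### The job

The aluminium setting disc of the black hinge jig stands proud and out of line. With a fingertip, push its red peg round until the notch in the disc's rim lies over the brass pin, then press the disc down until it is fully home over the pin, and move clear. Only push and press: do not lift the disc, and leave everything else where it is.

Things in the scene. Friction and masses are not known exactly. Their poses are not given: they have to be found in the camera images.
- jig: Black plastic hinge jig: a plate 150 x 130 x 14 mm fixed on the grey laminate cabinet top, which is 58 mm above the table. Origin: centre of the plate's underside, on the disc's axis; z up; x points outward along the brass pin. A low fence (12 mm wide, top 22 mm above the origin) runs along the -x edge, clear of the disc. It cannot move.
- pin (a point): Point on the top of the brass pin, 45 mm from the disc's axis. The pin is a round bar of 8 mm diameter lying level and radially from 40 to 68 mm from the axis; its top is 21 mm above the jig's underside, so its outer part shows beyond the disc's rim.
- disc (a joint): Turn of the setting disc about the vertical axis through the jig's origin, rad, growing anticlockwise seen from above; it turns endlessly either way. 0 (equally 2 pi) = notch exactly over the pin; it starts between 0.8 and 5.4. A stiff bearing (0.06 N m, about 2 N at the peg) stops it where it is left.
- disc_press (a joint): Height of the disc, m: 0 = proud (as at the start, 1 mm above the pin), 0.008 = fully home; negative = lifted. A tight sliding fit: it needs about 6 N down, and it stays at the height where it is left. If the notch is not over the pin (more than about 3 mm off) the pin stops it after 1 to 2 mm.
- notch (a point): Middle of the disc's notch, 45 mm from the axis, level with the disc's upper face; it turns and sinks with the disc. Notch: 14 mm wide, parallel walls, cut 14 mm deep into the rim. Disc: aluminium with black tick marks, 100 mm diameter, 8 mm thick, upper face 30 mm above the jig's underside when proud, 22 mm when home.
- peg_top (a point): Centre of the top of the red upright finger peg on the disc: 12 mm diameter, 24 mm tall above the disc's face, 34 mm from the axis, diametrically opposite the notch.
- disc_centre (a point): Centre of the top of the dark steel boss in the middle of the disc, 28 mm diameter, 3 mm above the disc's face: the place to press.
- drill: Blue cordless drill driver standing on its black battery on the table, 210 mm long over all, 195 mm tall, loose. Origin: underside of the battery. Leave alone.
- peg_a: Silver shelf peg standing on its flange near the jig: flange 15 mm diameter, 22 mm tall, loose. Origin: centre of the underside. Leave alone.
- peg_b: The second, identical silver shelf peg, on the other side of the jig. Leave alone.
- bracket: Steel angle bracket standing on the cabinet top, 50 x 30 x 50 mm, 3 mm thick, loose. Origin: underside of the flat leg. Leave alone.
- screwdriver: Yellow-handled screwdriver lying on the cabinet top, loose. Leave alone.
- tape: Yellow tape measure, 70 x 36 x 66 mm, on the table, loose. Origin: underside. Leave alone.
- screw_jar: Glass jar with a steel lid on the table, 60 mm diameter, 80 mm tall, loose. Origin: underside. Leave alone.
- clamp: Orange quick-grip clamp fixed on the right-hand rim of the cabinet top, its bar standing up to 228 mm above the table. Origin: on the table, below the rim. It cannot move.

How it is judged:
By the outcome, as a careful person would: the job done as asked, in the order asked, and still so for the second after the job is handed in, with the robot touching nothing.
It also fails if it takes over 53 s, if anything falls off the work surface, if the arm or the gripper's body presses on something with over 40 N, if the wrist force passes 120 N, or if a joint passes its speed limit or range.

## Working session

There is one attempt and no reset: what is moved stays moved. The work goes in short steps, Python scripts to look and compute and a shell command to move; the robot and the scene stay as the last step left them, time stands still between calls to the robot, and variables do not carry over. Pictures are saved under pics/ and viewed, and the job is handed in when it is done.

```bash
mkdir -p pics; cat > h.py <<'E'
from rig import manip, optics, workorder
import numpy as np, cv2
def snap(n,f):
    d=optics.get_image(n); cv2.imwrite('pics/'+f,d['frame'][:,:,::-1]); np.save('/tmp/'+f+'.npy',d,allow_pickle=True); return d
def load(f): return np.load('/tmp/'+f+'.npy',allow_pickle=True).item()
def K(d): return np.array([[d['fx'],0,d['cx']],[0,d['fy'],d['cy']],[0,0,1.]])
def ray(d,uv,z):
    p=cv2.undistortPoints(np.array(uv,float).reshape(-1,1,2),K(d),np.array(d['distortion'])).reshape(-1,2)
    R=np.array(d['R']);t=np.array(d['t']); c=-R.T@t
    v=np.c_[p,np.ones(len(p))]@R
    return c+v*((z-c[2])/v[:,2])[:,None]
def proj(d,X):
    return cv2.projectPoints(np.array(X,float).reshape(-1,1,3),cv2.Rodrigues(np.array(d['R']))[0],np.array(d['t']),K(d),np.array(d['distortion']))[0].reshape(-1,2)
E
python3 - <<'E'
from h import *
for n in ['scene','top','wrist']:
    d=snap(n,n+'0.png')
print({k:np.round(v,3).tolist() for k,v in manip.read_state().items()}, manip.grip_depth)
E
```

```text
{'time': 0.15, 'q': [1.259, 0.322, -0.07, 1.451, 0.023, 1.371, -0.057], 'joint_vel': [0.001, 0.0, 0.0, -0.005, 0.001, 0.0, -0.002], 'tau': [0.0, -49.41, -0.383, -31.468, 0.013, 0.008, -0.0], 'eef_pos': [0.208, -0.615, 0.23], 'ee_rot': [-3.14, 0.0, 0.326], 'ft_force': [-0.535, 0.538, 0.484], 'torque': [0.002, 0.021, 0.008], 'opening': 0.085} 0.0187
```

View pics/scene0.png

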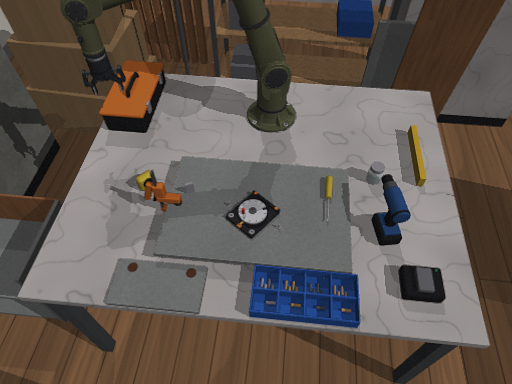

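View pics/top0.png

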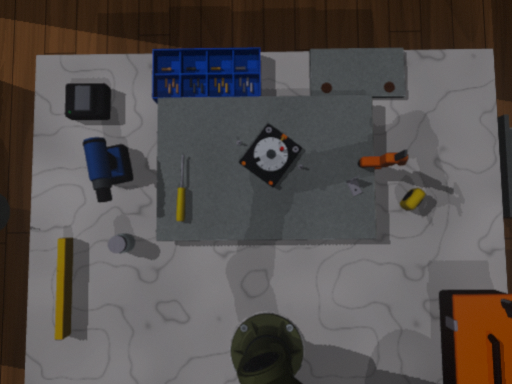

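View pics/wrist0.png

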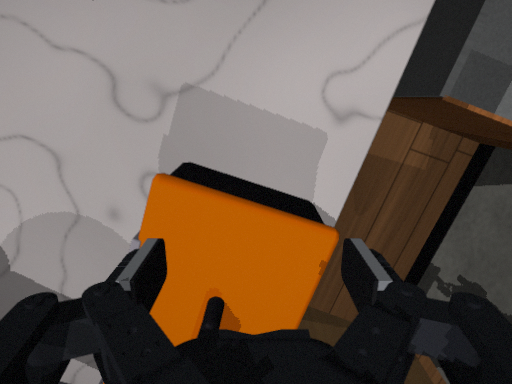

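The scene and top views show the jig with its disc near (271,155) in the top picture. The gripper is over the orange toolbox, far to the right. I'll enlarge the jig.

```bash
python3 - <<'E'
from h import *
d=load('top0.png');s=load('scene0.png')
a=cv2.resize(d['frame'][110:200,225:325],None,fx=6,fy=6,interpolation=cv2.INTER_CUBIC)
cv2.imwrite('pics/topz.png',a[:,:,::-1])
a=cv2.resize(s['frame'][180:245,210:300],None,fx=8,fy=8,interpolation=cv2.INTER_CUBIC)
cv2.imwrite('pics/scz.png',a[:,:,::-1])
print(ray(d,[[271,155]],.088),ray(s,[[253,210]],.088))
E
```

```text
[[ 0.59012269 -0.01970688  0.088     ]] [[ 0.59367807 -0.01460367  0.088     ]]
```

View pics/topz.png

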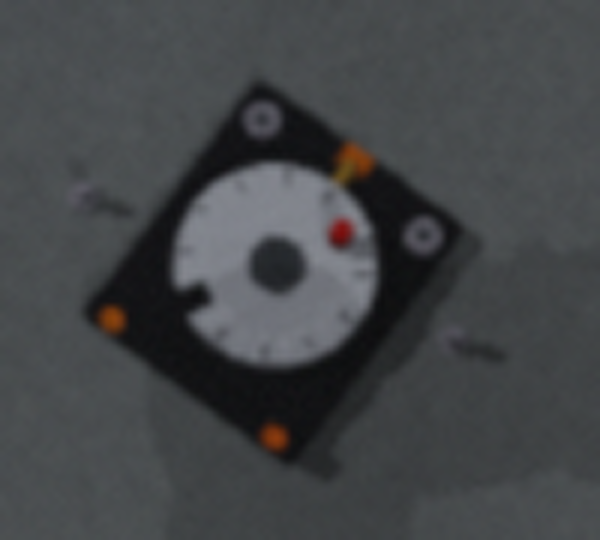

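View pics/scz.png

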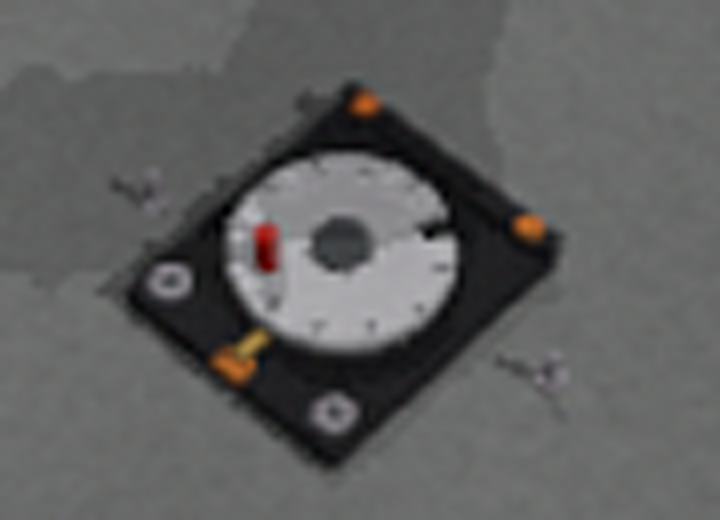

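```bash
python3 - <<'E'
from h import *
d=load('top0.png');s=load('scene0.png')
def T(p): return (np.array(p)+.5)/6-.5+[225,110]
def S(p): return (np.array(p)+.5)/8-.5+[210,180]
for nm,D,M,L in (('top',d,T,dict(boss=(277,265),pin=(346,172),notch=(197,297),peg=(341,232))),('scene',s,S,dict(boss=(342,240),pin=(252,346),notch=(433,229),peg=(266,232)))):
    P={k:ray(D,[M(v)],dict(boss=.091,pin=.079,notch=.088,peg=.112)[k])[0] for k,v in L.items()}
    # disc centre by bright mask contour
    g=cv2.cvtColor(D['frame'],cv2.COLOR_RGB2HSV); bl=M((0,0)).astype(int)
    m=((g[:,:,1]<60)&(g[:,:,2]>95)).astype(np.uint8)
    n,lab,st,ce=cv2.connectedComponentsWithStats(m)
    for i in range(1,n):
        if 200<st[i,4]<1500 and np.linalg.norm(ce[i]-M(L['boss']))<15:
            c=max(cv2.findContours((lab==i).astype(np.uint8),0,1)[0],key=len)
            h=cv2.convexHull(c)[:,0]; W=ray(D,h,.088)[:,:2]
            A=np.c_[2*W,np.ones(len(W))]; q=np.linalg.lstsq(A,(W**2).sum(1),rcond=None)[0]
            print('disc fit',q[:2],np.sqrt(q[2]+q[:2]@q[:2]))
    for k,v in P.items():
        r=v-P['boss']; print(nm,k,v.round(4),'r',np.hypot(r[0],r[1]).round(4),'ang',np.degrees(np.arctan2(r[1],r[0])).round(1))
E
```

```text
disc fit [ 0.59494222 -0.01830488] 0.04914404738526651
top boss [ 0.5933 -0.0189  0.091 ] r 0.0 ang 0.0
top pin [ 0.642  -0.0544  0.079 ] r 0.0603 ang -36.1
top notch [0.5784 0.0207 0.088 ] r 0.0423 ang 110.7
top peg [ 0.6053 -0.0493  0.112 ] r 0.0327 ang -68.5
disc fit [ 0.59718432 -0.01697868] 0.05070357743954012
scene boss [ 0.5941 -0.017   0.091 ] r 0.0 ang 0.0
scene pin [ 0.6452 -0.0505  0.079 ] r 0.0611 ang -33.3
scene notch [0.582  0.0221 0.088 ] r 0.0409 ang 107.2
scene peg [ 0.6076 -0.0483  0.112 ] r 0.0341 ang -66.7
```

```bash
python3 -m handwheel '[[[0,0,-0.035,0,0,-7,0.36],[0,0,-0.07,0,0,-14,0.36],[0.01,-0.008,-0.1,0,0,-21,0.36],[0.038,-0.03,-0.1,0,0,-28,0.36],[0.068,-0.053,-0.1,0,0,-35,0.36],[0.098,-0.077,-0.1,0,0,-42,0.36],[0.128,-0.1,-0.1,0,0,-49,0.36],[0.158,-0.124,-0.1,0,0,-56,0.36],[0.188,-0.148,-0.1,0,0,-63,0.36],[0.218,-0.172,-0.1,0,0,-70,0.36]]]'
python3 - <<'E'
from h import *
from scipy.spatial.transform import Rotation as Ro
s=manip.read_state();R=Ro.from_euler('xyz',s['ee_rot'])
print(s['q'],s['eef_pos'],np.degrees(s['ee_rot']))
print(R.inv().apply(np.array([.595,-.018,.3])-s['eef_pos']))
E
```

```text
time: 0.98
eef_pos: [0.36, -0.3813, 0.3311]
ee_rot: [-3.141, 0.0, 1.553]
ft_force: [0.4, -0.0, 0.4]
opening: 0.0546
[ 1.10681711  0.037504   -0.35301958  1.58584772  0.01337567  1.52067252
  0.73592217] [ 0.36004769 -0.38129067  0.33113807] [-1.79979853e+02  1.22958372e-02  8.90012349e+01]
[0.36733757 0.22859505 0.03097886]
```

```bash
python3 -m handwheel '[[[0.033,0.02,0,0,0,-7,0.36],[0.066,0.041,0,0,0,-14,0.36],[0.1,0.062,0,0,0,-21,0.36],[0.133,0.083,0,0,0,-28,0.36],[0.166,0.103,0,0,0,-35,0.36],[0.2,0.124,0,0,0,-42,0.36],[0.233,0.145,0,0,0,-49,0.36],[0.266,0.166,0,0,0,-56,0.36],[0.3,0.187,0,0,0,-63,0.36],[0.333,0.207,0,0,0,-70,0.36]]]'
cat > st.py <<'E'
from h import *
import sys
from scipy.spatial.transform import Rotation as Ro
s=manip.read_state();R=Ro.from_euler('xyz',s['ee_rot'])
print(np.round(s['q'],3),s['eef_pos'].round(4),np.degrees(s['ee_rot']).round(2),s['ft_force'].round(1))
if len(sys.argv)>1: print('tool shift',R.inv().apply(np.array(eval(sys.argv[1]))-s['eef_pos']).round(4))
E
python3 st.py '[.595,-.018,.25]'
```

```text
time: 1.82
eef_pos: [0.5748, -0.0532, 0.3313]
ee_rot: [-3.141, 0.0, 2.775]
ft_force: [1.2, 0.6, 0.3]
opening: 0.0542
[ 0.679  0.199 -0.74   1.453  0.134  1.541  1.15 ] [ 0.5748 -0.0532  0.3313] [-1.7999e+02  2.0000e-02  1.5900e+02] [1.2 0.6 0.3]
tool shift [-0.0062  0.0401  0.0813]
```

```bash
python3 -m handwheel '[[[-0.002,0.01,0.02,0,0,-7,0.36],[-0.004,0.02,0.04,0,0,-14,0.36],[-0.005,0.03,0.06,0,0,-21,0.36],[-0.006,0.04,0.08,0,0,-28,0.36],[-0.006,0.04,0.1,0,0,-35,0.36],[-0.006,0.04,0.12,0,0,-42,0.36],[-0.006,0.04,0.13,0,0,-49,0.36],[-0.006,0.04,0.13,0,0,-56,0.36],[-0.006,0.04,0.13,0,0,-63,0.36],[-0.006,0.04,0.13,0,0,-70,0.36]]]'
python3 st.py; python3 -c "
from h import *
snap('wrist','w1.png')"
```

```text
time: 2.65
eef_pos: [0.5939, -0.02, 0.2006]
ee_rot: [3.141, -0.001, -2.286]
ft_force: [0.6, 0.3, -0.7]
opening: 0.0547
[ 0.736  0.347 -0.916  1.612  0.282  1.324  2.206] [ 0.5939 -0.02    0.2006] [ 1.7994e+02 -4.0000e-02 -1.3099e+02] [ 0.6  0.3 -0.7]
```

View pics/w1.png

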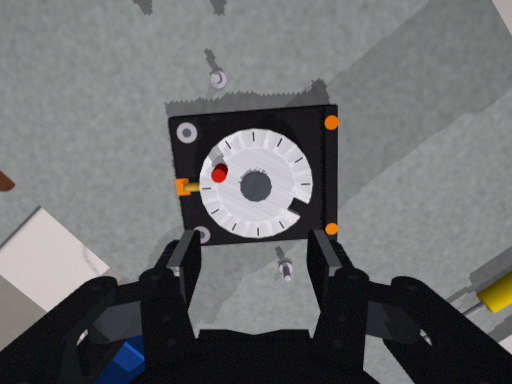

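The wrist view shows the disc clearly. The boss is at about (256,185), the pin at (195,187), the notch at (298,207) and the red peg top at (219,175). Next I'll measure them.

```bash
cat > meas.py <<'E'
from h import *
import sys
def meas(f,dz=0.0):
    d=load(f); g=cv2.cvtColor(d['frame'],cv2.COLOR_RGB2HSV).astype(int)
    ang=lambda r: np.degrees(np.arctan2(r[1],r[0])).round(1)
    approx=np.array([.5945,-.018,.088-dz])
    m=((g[:,:,1]<45)&(g[:,:,2]>140)).astype(np.uint8)
    m=cv2.morphologyEx(m,cv2.MORPH_OPEN,np.ones((3,3)))
    n,lab,st,ce=cv2.connectedComponentsWithStats(m)
    cpx=proj(d,[approx])[0]
    i=min((i for i in range(1,n) if st[i,4]>2000),key=lambda i:np.linalg.norm(ce[i]-cpx))
    c=max(cv2.findContours((lab==i).astype(np.uint8),0,1)[0],key=len)
    W=ray(d,c[:,0],.088-dz)[:,:2]
    for _ in range(6):
        A=np.c_[2*W,np.ones(len(W))]; q=np.linalg.lstsq(A,(W**2).sum(1),rcond=None)[0]
        r=np.sqrt(q[2]+q[:2]@q[:2]); W=W[np.abs(np.hypot(*(W-q[:2]).T)-r)<.002]
    C=q[:2]; print(f,'disc C',C.round(4),'r',r.round(4))
    def fr(mask,z,lo,hi,nm):
        v,u=np.nonzero(mask); P=ray(d,np.c_[u,v],z)[:,:2]-C; rr=np.hypot(*P.T); P=P[(rr>lo)&(rr<hi)]
        if len(P): p=P.mean(0); print(nm,len(P),(p+C).round(4),'r',np.hypot(*p).round(4),'ang',ang(p))
    fr((g[:,:,0]>17)&(g[:,:,0]<30)&(g[:,:,1]>90)&(g[:,:,2]>80),.077,.052,.066,'pin')
    fr((g[:,:,2]<70),.088-dz,.038,.046,'notch')
    red=((g[:,:,0]<6)|(g[:,:,0]>174))&(g[:,:,1]>150)&(g[:,:,2]>60)
    fr(red,.112-dz,.015,.05,'peg')
    fr((g[:,:,2]<120),.091-dz,0,.018,'boss')
if __name__=='__main__': meas(sys.argv[1],float(sys.argv[2]) if len(sys.argv)>2 else 0)
E
python3 meas.py w1.png; python3 -c "
from h import *
d=load('w1.png');a=cv2.resize(d['frame'][90:260,160:345],None,fx=4,fy=3.5);cv2.imwrite('pics/w1z.png',a[:,:,::-1])"
```

```text
w1.png disc C [ 0.5947 -0.0183] r 0.0495
pin 118 [ 0.6421 -0.0536] r 0.059 ang -36.6
notch 106 [0.5784 0.0191] r 0.0409 ang 113.6
peg 217 [ 0.6048 -0.0506] r 0.0338 ang -72.7
boss 739 [ 0.5941 -0.0188] r 0.0008 ang -140.8
```

View pics/w1z.png

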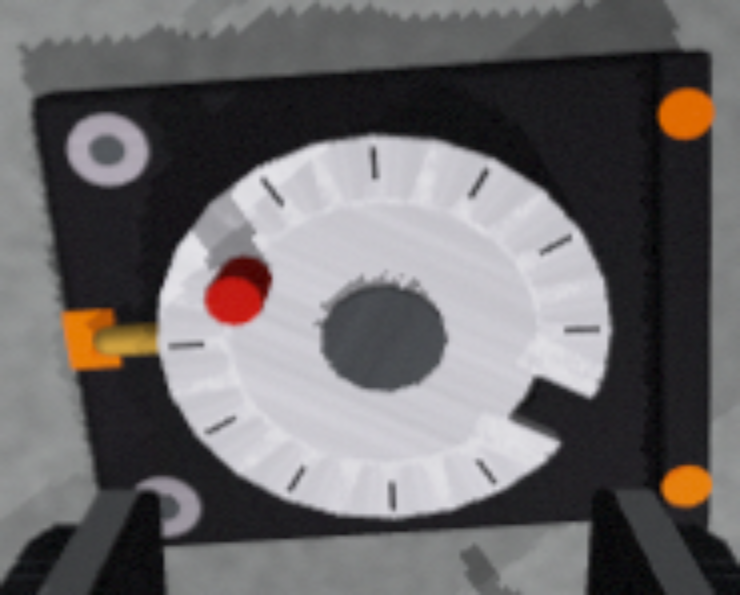

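```bash
python3 st.py '[.601,-.011,.095]'; python3 st.py '[.5945,-.0185,.095]'
```

```text
[ 0.737  0.347 -0.917  1.612  0.282  1.324  2.211] [ 0.594  -0.02    0.2007] [ 1.7995e+02 -3.0000e-02 -1.3069e+02] [ 0.9 -0.1  0.7]
tool shift [-0.0114  0.0005  0.1057]
[ 0.737  0.347 -0.917  1.612  0.282  1.324  2.211] [ 0.594  -0.02    0.2007] [ 1.7995e+02 -3.0000e-02 -1.3069e+02] [ 0.9 -0.1  0.7]
tool shift [-0.0015  0.0005  0.1057]
```

```bash
python3 -m handwheel '[[[-0.0115,0.0005,0.02,0,0,0,0.36],[-0.0115,0.0005,0.04,0,0,0,0.36],[-0.0115,0.0005,0.06,0,0,0,0.36],[-0.0115,0.0005,0.075,0,0,0,0.36],[-0.0115,0.0005,0.088,0,0,0,0.36],[-0.0115,0.0005,0.098,0,0,0,0.36],[-0.0115,0.0005,0.105,0,0,0,0.36],[-0.0115,0.0005,0.1055,0,0,0,0.36],[-0.0115,0.0005,0.1055,0,0,0,0.36],[-0.0115,0.0005,0.1055,0,0,0,0.36]]]'
python3 st.py '[.5945,-.0185,.095]'; python3 -c "
from h import *
snap('wrist','w2.png')"
```

```text
time: 3.53
eef_pos: [0.6022, -0.0109, 0.0966]
ee_rot: [-3.14, 0.001, -2.292]
ft_force: [0.0, -0.2, -0.3]
opening: 0.0543
[ 0.669  0.459 -0.867  1.708  0.379  1.151  2.116] [ 0.6022 -0.0109  0.0966] [-1.7993e+02  5.0000e-02 -1.3135e+02] [ 0.  -0.2 -0.3]
tool shift [0.0108 0.0007 0.0016]
```

View pics/w2.png

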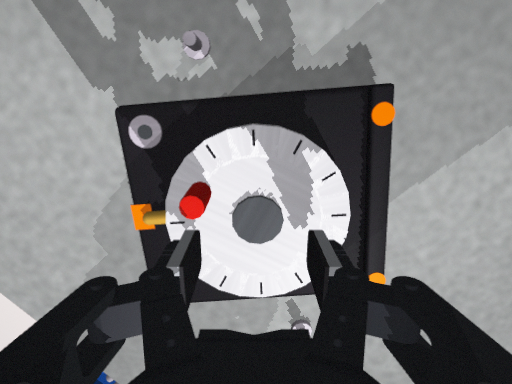

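```bash
python3 -m handwheel '[[[0.004,0.0005,0.001,0,0,0,0.36],[0.008,0.0005,0.001,0,0,0,0.36],[0.0105,0.0005,0.001,0,0,0,0.36],[0.0105,0.0005,0.001,0,0,4,0.36],[0.0105,0.0005,0.001,0,0,9,0.36],[0.0105,0.0005,0.001,0,0,14,0.36],[0.0105,0.0005,0.001,0,0,19,0.36],[0.0105,0.0005,0.001,0,0,24,0.36],[0.0105,0.0005,0.001,0,0,29,0.36],[0.0105,0.0005,0.001,0,0,34,0.36]]]'
python3 st.py '[.5945,-.0185,.095]'; python3 -c "
from h import *
snap('wrist','w3.png')"
```

```text
time: 4.42
eef_pos: [0.5951, -0.0177, 0.0953]
ee_rot: [3.141, 0.003, -2.889]
ft_force: [3.0, 1.3, -1.5]
opening: 0.0546
[ 0.609  0.408 -0.758  1.73   0.307  1.123  1.581] [ 0.5951 -0.0177  0.0953] [ 1.7997e+02  1.6000e-01 -1.6555e+02] [ 3.   1.3 -1.5]
tool shift [ 0.0007 -0.0006  0.0003]
```

View pics/w3.png

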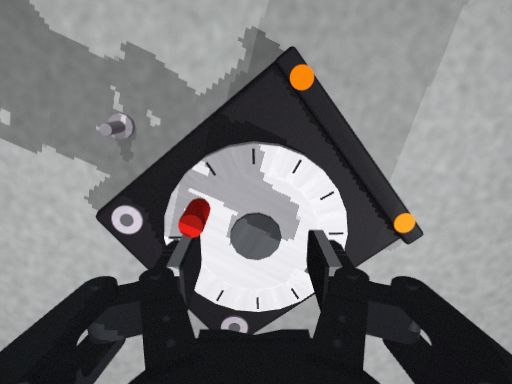

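The peg is staying against the finger while the jig turns in the view, so the push works. I'll continue.

```bash
python3 -m handwheel '[[[0,0,0,0,0,6,0.36],[0,0,0,0,0,12,0.36],[0,0,0,0,0,18,0.36],[0,0,0,0,0,24,0.36],[0,0,0,0,0,30,0.36],[0,0,0,0,0,36,0.36],[0,0,0,0,0,42,0.36],[0,0,0,0,0,48,0.36],[0,0,0,0,0,54,0.36],[0,0,0,0,0,60,0.36]]]'
python3 st.py '[.5945,-.0185,.095]'; python3 -c "
from h import *
snap('wrist','w4.png')"
```

```text
time: 5.3
eef_pos: [0.595, -0.0199, 0.0953]
ee_rot: [3.141, 0.003, 2.347]
ft_force: [2.4, -1.2, -0.0]
opening: 0.0549
[ 0.467  0.364 -0.575  1.735  0.22   1.106  0.599] [ 0.595  -0.0199  0.0953] [1.7998e+02 1.4000e-01 1.3445e+02] [ 2.4 -1.2 -0. ]
tool shift [0.0014 0.0007 0.0003]
```

View pics/w4.png

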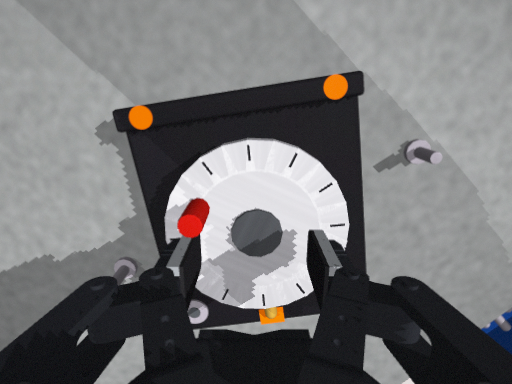

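```bash
python3 meas.py w4.png;python3 meas.py w3.png; python3 meas.py w2.png
```

```text
w4.png disc C [ 0.5954 -0.0171] r 0.0448
pin 99 [ 0.6448 -0.0552] r 0.0624 ang -37.6
notch 836 [ 0.6084 -0.0275] r 0.0167 ang -38.6
peg 847 [ 0.5617 -0.0252] r 0.0347 ang -166.6
boss 1901 [ 0.5942 -0.0175] r 0.0013 ang -164.4
w3.png disc C [ 0.5952 -0.017 ] r 0.0446
notch 888 [ 0.6088 -0.0121] r 0.0145 ang 19.7
peg 843 [ 0.5823 -0.0499] r 0.0353 ang -111.4
boss 1849 [ 0.5937 -0.0182] r 0.002 ang -141.0
w2.png disc C [ 0.5937 -0.0198] r 0.0482
pin 267 [ 0.6423 -0.0543] r 0.0596 ang -35.4
notch 667 [ 0.6039 -0.0055] r 0.0175 ang 54.5
peg 796 [ 0.6036 -0.0507] r 0.0325 ang -72.3
boss 1895 [ 0.5941 -0.0188] r 0.001 ang 68.5
```

```bash
python3 -m handwheel '[[[0.0007,0,0,0,0,6,0.36],[0.001,0,0,0,0,12,0.36],[0.001,0,0,0,0,18,0.36],[0.001,0,0,0,0,24,0.36],[0.001,0,0,0,0,30,0.36],[0.001,0,0,0,0,35,0.36],[0.001,0,0,0,0,39,0.36],[0.001,0,0,0,0,42,0.36],[0.001,0,0,0,0,43,0.36],[0.001,0,0,0,0,43,0.36]]]'
python3 st.py '[.5945,-.0185,.095]'; python3 -c "
from h import *
snap('wrist','w5.png');snap('top','t5.png');d=snap('scene','s5.png')
a=cv2.resize(d['frame'][180:245,210:300],None,fx=8,fy=8,interpolation=cv2.INTER_CUBIC)
cv2.imwrite('pics/s5z.png',a[:,:,::-1])"; python3 meas.py w5.png
```

```text
time: 6.18
eef_pos: [0.5932, -0.0188, 0.0949]
ee_rot: [-3.141, 0.001, 1.602]
ft_force: [-0.6, -3.3, 1.9]
opening: 0.0543
[ 0.37   0.341 -0.456  1.741  0.168  1.098 -0.109] [ 0.5932 -0.0188  0.0949] [-1.7996e+02  7.0000e-02  9.1780e+01] [-0.6 -3.3  1.9]
tool shift [ 0.0003  0.0013 -0.0001]
w5.png disc C [ 0.5955 -0.0174] r 0.0445Traceback (most recent call last):
  File "meas.py", line 26, in <module>
    if __name__=='__main__': meas(sys.argv[1],float(sys.argv[2]) if len(sys.argv)>2 else 0)
                             ~~~~^^^^^^^^^^^^^^^^^^^^^^^^^^^^^^^^^^^^^^^^^^^^^^^^^^^^^^^^^^
  File "meas.py", line 21, in meas
    fr((g[:,:,0]>17)&(g[:,:,0]<30)&(g[:,:,1]>90)&(g[:,:,2]>80),.077,.052,.066,'pin')
    ~~^^^^^^^^^^^^^^^^^^^^^^^^^^^^^^^^^^^^^^^^^^^^^^^^^^^^^^^^^^^^^^^^^^^^^^^^^^^^^^
  File "meas.py", line 19, in fr
    v,u=np.nonzero(mask); P=ray(d,np.c_[u,v],z)[:,:2]-C; rr=np.hypot(*P.T); P=P[(rr>lo)&(rr<hi)]
                            ~~~^^^^^^^^^^^^^^^^
  File "h.py", line 8, in ray
    p=cv2.undistortPoints(np.array(uv,float).reshape(-1,1,2),K(d),np.array(d['distortion'])).reshape(-1,2)
      ~~~~~~~~~~~~~~~~~~~^^^^^^^^^^^^^^^^^^^^^^^^^^^^^^^^^^^^^^^^^^^^^^^^^^^^^^^^^^^^^^^^^^^
cv2.error: OpenCV(4.12.0) /io/opencv/modules/calib3d/src/undistort.dispatch.cpp:347: error: (-215:Assertion failed) CV_IS_MAT(_src) && CV_IS_MAT(_dst) && (_src->rows == 1 || _src->cols == 1) && (_dst->rows == 1 || _dst->cols == 1) && _src->cols + _src->rows - 1 == _dst->rows + _dst->cols - 1 && (CV_MAT_TYPE(_src->type) == CV_32FC2 || CV_MAT_TYPE(_src->type) == CV_64FC2) && (CV_MAT_TYPE(_dst->type) == CV_32FC2 || CV_MAT_TYPE(_dst->type) == CV_64FC2) in function 'cvUndistortPointsInternal'
```

View pics/w5.png

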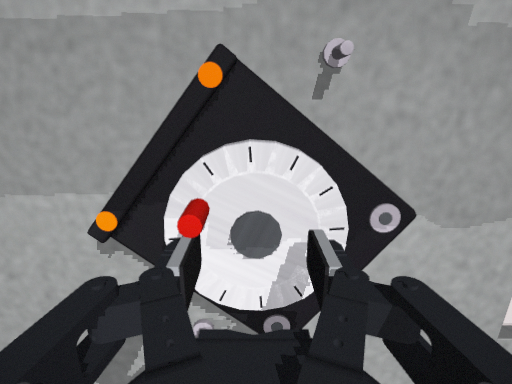

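View pics/s5z.png

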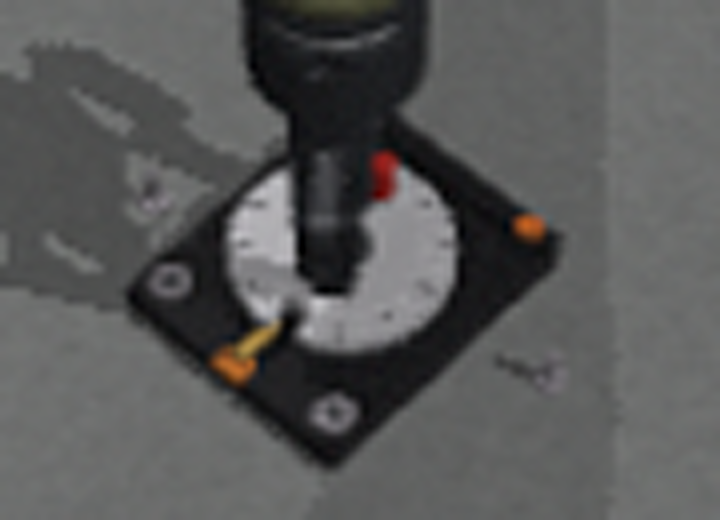

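```bash
python3 -m handwheel '[[[0,0,0,0,0,2,0.36],[0,0,0,0,0,4,0.36],[0,0,0,0,0,4.5,0.36],[0,0,0,0,0,4.5,0.36],[0,0,0,0,0,1,0.36],[0,0,0,0,0,-4,0.36],[0,0,-0.02,0,0,-8,0.36],[0,0,-0.05,0,0,-8,0.36],[0,0,-0.085,0,0,-8,0.36],[0,0,-0.1,0,0,-8,0.36]]]'
python3 st.py; python3 -c "
from h import *
snap('wrist','w6.png')
d=load('w6.png');print(proj(d,[[.5945,-.0185,.088]]))"
```

```text
time: 7.17
eef_pos: [0.5955, -0.0165, 0.1991]
ee_rot: [3.136, 0.0, 1.742]
ft_force: [1.1, 0.8, 0.2]
opening: 0.0547
[ 0.404  0.255 -0.494  1.627  0.125  1.285  0.06 ] [ 0.5955 -0.0165  0.1991] [179.66   0.    99.81] [1.1 0.8 0.2]
[[250.82354743 184.5130298 ]]
```

View pics/w6.png

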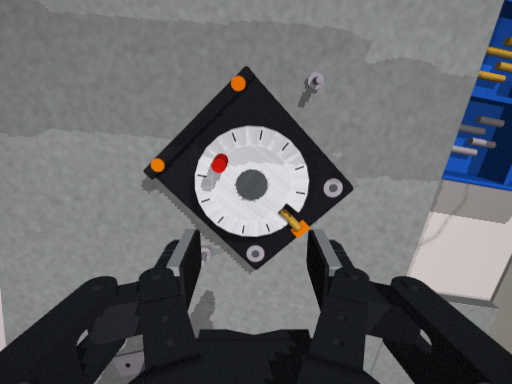

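```bash
python3 meas.py w6.png; python3 -c "
from h import *
d=load('w6.png');a=cv2.resize(d['frame'][110:260,150:350],None,fx=4,fy=4,interpolation=cv2.INTER_CUBIC);cv2.imwrite('pics/w6z.png',a[:,:,::-1])"
```

```text
w6.png disc C [ 0.5947 -0.0178] r 0.0497
pin 102 [ 0.6421 -0.0525] r 0.0588 ang -36.2
notch 55 [ 0.624  -0.0268] r 0.0306 ang -17.1
peg 222 [0.5664 0.0015] r 0.0343 ang 145.8
boss 735 [ 0.5947 -0.0175] r 0.0003 ang 90.9
```

View pics/w6z.png

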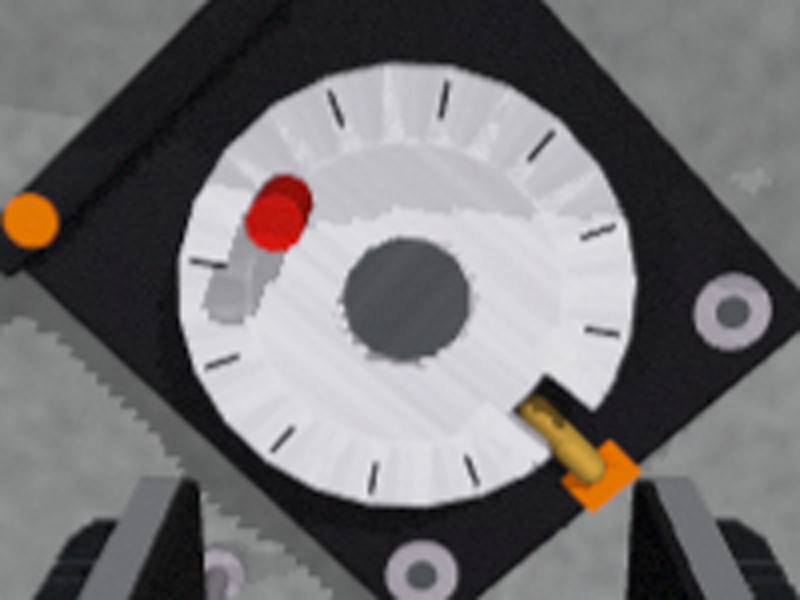

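```bash
python3 - <<'E'
from h import *
d=load('w6.png'); M=lambda p:(np.array(p,float)+.5)/4-.5+[150,110]
C=np.array([.5947,-.0178])
def a(n,p,z):
    r=ray(d,[M(p)],z)[0,:2]-C; print(n,np.hypot(*r).round(4),np.degrees(np.arctan2(r[1],r[0])).round(1))
a('or',(592,412),.088);a('ol',(550,460),.088);a('ir',(543,377),.088);a('il',(517,412),.088)
a('nm',(530,394),.088);a('nmo',(571,436),.088)
a('pi',(533,405),.078);a('pm',(565,437),.078);a('po',(593,467),.078)
for p in [(31,221),(732,312),(421,574),(600,475)]: a('x',p,.072)
E
```

```text
or 0.0502 -23.2
ol 0.0511 -40.1
ir 0.036 -21.7
il 0.037 -37.6
nm 0.0361 -29.6
nmo 0.0501 -31.6
pi 0.0419 -34.9
pm 0.0532 -35.2
po 0.0636 -35.7
x 0.0872 -179.2
x 0.0772 3.5
x 0.0774 -77.6
x 0.0691 -36.9
```

```bash
python3 -m handwheel '[[[0,0,0.03,0,0,0,0.36],[0,0,0.06,0,0,0,0.36],[0,0,0.085,0,0,0,0.36],[0,0,0.1,0,0,0,0.36],[0,0,0.1,0,0,3,0.36],[0,0,0.1,0,0,8,0.36],[0,0,0.1,0,0,12,0.36],[0,0,0.1,0,0,15,0.36],[0,0,0.1,0,0,17,0.36],[0,0,0.1,0,0,17,0.36]]]'
python3 st.py
python3 -m handwheel '[[[0,0,0,0,0,0,0.36],[0,0,0,0,0,-4,0.36],[0,0,0,0,0,-9,0.36],[0,0,-0.015,0,0,-13,0.36],[0,0,-0.04,0,0,-13,0.36],[0,0,-0.065,0,0,-13,0.36],[0,0,-0.085,0,0,-13,0.6],[0,0,-0.1,0,0,-13,1],[0,0,-0.1,0,0,-13,1],[0,0,-0.1,0,0,-13,1]]]'
python3 -c "
from h import *
snap('wrist','w7.png')
d=load('w7.png');a=cv2.resize(d['frame'][110:260,150:350],None,fx=4,fy=4,interpolation=cv2.INTER_CUBIC);cv2.imwrite('pics/w7z.png',a[:,:,::-1])"; python3 meas.py w7.png; python3 st.py
```

```text
time: 8.05
eef_pos: [0.5927, -0.0177, 0.0938]
ee_rot: [-3.14, 0.0, 1.443]
ft_force: [-0.9, -0.0, -0.4]
opening: 0.0544
[ 0.349  0.339 -0.432  1.743  0.157  1.096 -0.261] [ 0.5927 -0.0177  0.0938] [-1.7989e+02  1.0000e-02  8.2700e+01] [-0.9 -0.  -0.4]
time: 8.88
eef_pos: [0.5942, -0.0171, 0.1955]
ee_rot: [3.139, -0.0, 1.671]
ft_force: [-0.1, -0.6, 0.2]
opening: 0.0066
w7.png disc C [ 0.5944 -0.017 ] r 0.0492
pin 107 [ 0.6415 -0.0522] r 0.0588 ang -36.7
notch 73 [ 0.6141 -0.0443] r 0.0337 ang -54.2
peg 230 [0.5679 0.0038] r 0.0337 ang 141.8
boss 754 [ 0.5946 -0.0175] r 0.0006 ang -62.4
[ 0.395  0.257 -0.482  1.634  0.123  1.281 -0.009] [ 0.5934 -0.0173  0.1942] [-1.7999e+02 -2.0000e-02  9.5740e+01] [ 0.1 -0.2 -0.3]
```

View pics/w7z.png

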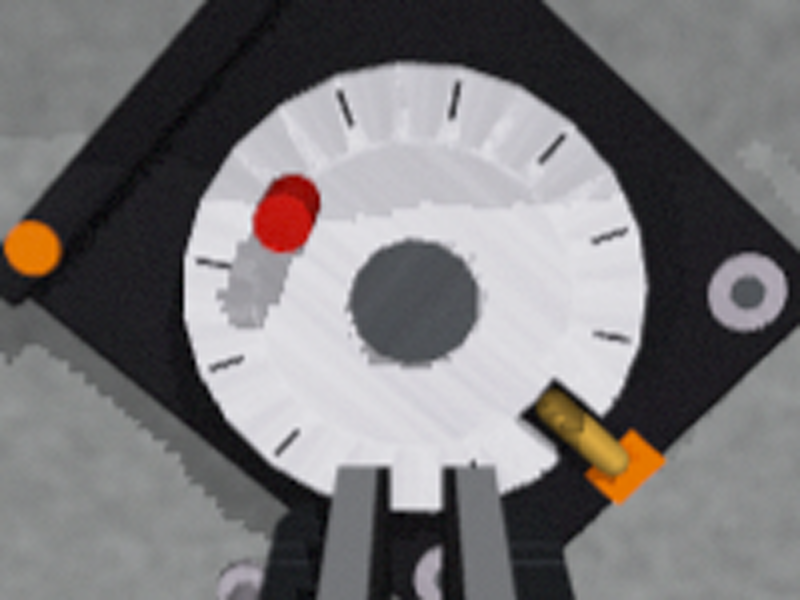

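```bash
python3 - <<'E'
from h import *
d=load('w7.png'); M=lambda p:(np.array(p,float)+.5)/4-.5+[150,110]
C=np.array([.5945,-.0172])
def a(n,p,z):
    r=ray(d,[M(p)],z)[0,:2]-C; print(n,np.hypot(*r).round(4),np.degrees(np.arctan2(r[1],r[0])).round(1))
a('or',(602,421),.088);a('ol',(560,464),.088);a('ir',(555,379),.088);a('il',(523,415),.088)
a('pi',(552,402),.078);a('pm',(585,435),.078);a('po',(617,467),.078)
E
```

```text
or 0.0512 -28.7
ol 0.0515 -44.2
ir 0.0366 -25.4
il 0.0368 -42.6
pi 0.0428 -35.6
pm 0.0542 -36.6
po 0.0656 -37.2
```

```bash
python3 -m handwheel '[[[0,-0.001,0.03,0,0,0,1],[0,-0.001,0.06,0,0,0,1],[0,-0.001,0.085,0,0,0,1],[0,-0.001,0.095,0,0,0,1],[0,-0.001,0.1,0,0,0,1],[0,-0.001,0.101,0,0,0,1],[0,-0.001,0.102,0,0,0,1],[0,-0.001,0.102,0,0,0,1],[0,-0.001,0.102,0,0,0,1],[0,-0.001,0.102,0,0,0,1]]]'
python3 st.py '[.5945,-.0175,.091]'; python3 -c "
from h import *
snap('wrist','w8.png')"
```

```text
time: 9.77
eef_pos: [0.5934, -0.0179, 0.094]
ee_rot: [3.14, 0.001, 1.67]
ft_force: [0.1, -0.8, -0.6]
opening: -0.0001
[ 0.379  0.343 -0.468  1.743  0.172  1.094 -0.046] [ 0.5934 -0.0179  0.094 ] [1.7988e+02 3.0000e-02 9.5660e+01] [ 0.1 -0.8 -0.6]
tool shift [0.0003 0.0012 0.003 ]
```

View pics/w8.png

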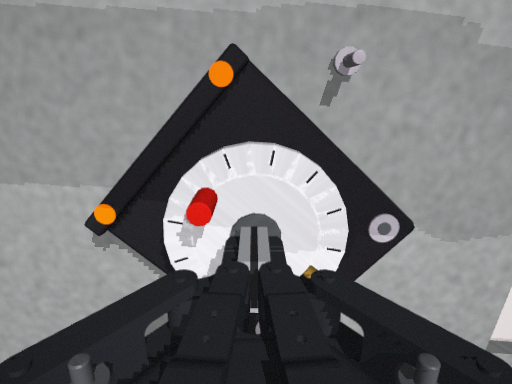

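The shut fingers are centred over the boss and clear of the peg. Now I'll press down gradually.

```bash
python3 -m handwheel '[[[0,0.001,0.001,0,0,0,1],[0,0.001,0.002,0,0,0,1],[0,0.001,0.003,0,0,0,1],[0,0.001,0.004,0,0,0,1],[0,0.001,0.005,0,0,0,1],[0,0.001,0.006,0,0,0,1],[0,0.001,0.007,0,0,0,1],[0,0.001,0.008,0,0,0,1],[0,0.001,0.008,0,0,0,1],[0,0.001,0.008,0,0,0,1]]]'
python3 st.py '[.5945,-.0175,.083]'
```

```text
time: 10.65
eef_pos: [0.594, -0.0179, 0.0857]
ee_rot: [3.141, 0.0, 1.67]
ft_force: [-1.7, 0.5, 5.7]
opening: 0.0001
[ 0.376  0.354 -0.466  1.748  0.178  1.081 -0.05 ] [ 0.594  -0.0179  0.0857] [1.7995e+02 3.0000e-02 9.5670e+01] [-1.7  0.5  5.7]
tool shift [0.0003 0.0005 0.0027]
```

```bash
python3 -m handwheel '[[[0,0,0.0005,0,0,0,1],[0,0,0.001,0,0,0,1],[0,0,0.0015,0,0,0,1],[0,0,0.002,0,0,0,1],[0,0,0.0025,0,0,0,1],[0,0,0.003,0,0,0,1],[0,0,0.0035,0,0,0,1],[0,0,0.0035,0,0,0,1],[0,0,0.0035,0,0,0,1],[0,0,0.0035,0,0,0,1]]]'
python3 st.py '[.5945,-.0175,.083]'
```

```text
time: 11.48
eef_pos: [0.594, -0.0178, 0.083]
ee_rot: [3.141, 0.001, 1.67]
ft_force: [-2.5, -0.2, 10.3]
opening: 0.0003
[ 0.375  0.357 -0.466  1.75   0.18   1.076 -0.052] [ 0.594  -0.0178  0.083 ] [1.7994e+02 5.0000e-02 9.5670e+01] [-2.5 -0.2 10.3]
tool shift [ 0.0003  0.0005 -0.    ]
```

```bash
python3 -m handwheel '[[[0,0,0.0005,0,0,0,1],[0,0,0.001,0,0,0,1],[0,0,0.0015,0,0,0,1],[0,0,0.002,0,0,0,1],[0,0,0.002,0,0,0,1],[0,0,0.002,0,0,0,1],[0,0,0.002,0,0,0,1],[0,0,0.002,0,0,0,1],[0,0,0.002,0,0,0,1],[0,0,0.002,0,0,0,1]]]'
python3 st.py '[.5945,-.0175,.083]'
```

```text
time: 12.32
eef_pos: [0.5941, -0.0179, 0.0828]
ee_rot: [3.14, 0.001, 1.67]
ft_force: [-7.6, -0.8, 19.5]
opening: 0.0003
[ 0.375  0.357 -0.465  1.75   0.181  1.075 -0.053] [ 0.5941 -0.0179  0.0828] [1.7993e+02 8.0000e-02 9.5660e+01] [-7.6 -0.8 19.5]
tool shift [ 0.0003  0.0004 -0.0002]
```

At its stop: 19.5 N with no further travel, at z=0.0828 against the expected 0.083. I'll retreat straight up and check.

```bash
python3 -m handwheel '[[[0,0,-0.003,0,0,0,1],[0,0,-0.008,0,0,0,1],[0,0,-0.02,0,0,0,1],[0,0,-0.04,0,0,0,1],[0,0,-0.06,0,0,0,1],[0,0,-0.08,0,0,0,1],[0,0,-0.1,0,0,0,1],[0,0,-0.12,0,0,0,1],[0,0,-0.12,0,0,0,1],[0,0,-0.12,0,0,0,1]]]'
python3 st.py; python3 -c "
from h import *
snap('wrist','w9.png')
d=load('w9.png');a=cv2.resize(d['frame'][100:270,150:350],None,fx=4,fy=3.5,interpolation=cv2.INTER_CUBIC);cv2.imwrite('pics/w9z.png',a[:,:,::-1])
snap('scene','s9.png')
"; python3 meas.py w9.png .008
```

```text
time: 13.15
eef_pos: [0.5943, -0.0177, 0.2008]
ee_rot: [3.139, 0.001, 1.67]
ft_force: [0.4, -1.3, -1.0]
opening: -0.0
[ 0.396  0.253 -0.483  1.625  0.122  1.291 -0.008] [ 0.5943 -0.0177  0.2008] [1.7985e+02 3.0000e-02 9.5670e+01] [ 0.4 -1.3 -1. ]
w9.png disc C [ 0.5942 -0.0167] r 0.049
pin 108 [ 0.6412 -0.052 ] r 0.0588 ang -36.9
notch 52 [ 0.6263 -0.037 ] r 0.038 ang -32.3
peg 201 [0.568  0.0037] r 0.0332 ang 142.2
boss 684 [ 0.5947 -0.0175] r 0.0009 ang -59.1
```

View pics/w9z.png

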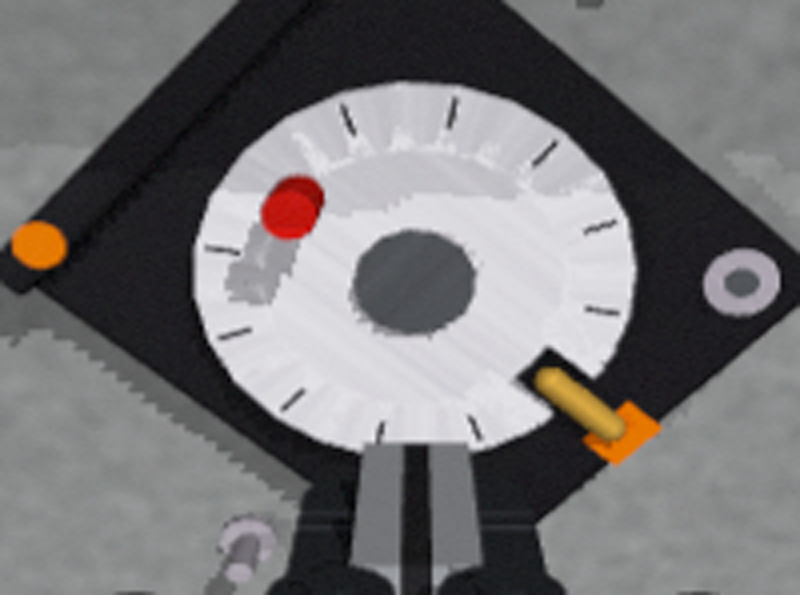

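View pics/s9.png

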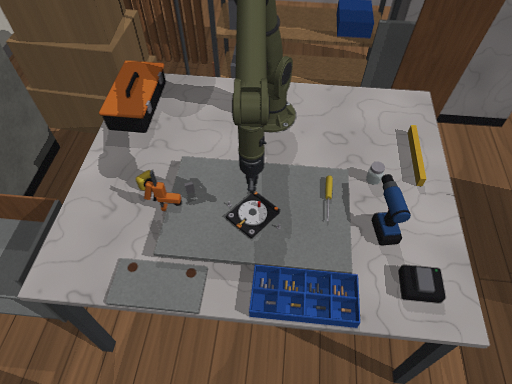

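The wrist view shows the pin lying in the notch, level with the disc's face, with the zoomed notch at about (550,385). The scene view shows the other objects where they were, and the robot is clear.

```bash
python3 -c "
from rig import workorder; print(workorder.job_done())"
```

```text
the job is handed in; nothing more can be done
None
```

The job is done and handed in: the disc's notch is over the brass pin and the disc is fully home. It took about 13 s of the 53 s allowed.

- **Turning:** I pushed the red peg about 145° clockwise (seen from above) with the side of one finger, then nudged it about 4° more after a look. Before pressing, the notch measured −35.3° and the pin −36.2°, a difference of under 1 mm at the rim.
- **Pressing:** I pressed the boss with shut fingers. The disc sank at about 6 N and stopped at z = 0.0828 m, against 0.083 m expected. It moved only 0.2 mm more as the force rose from 10 to 19.5 N.
- **Final check:** I retreated straight up to z = 0.20 m. The last wrist picture shows the pin in the notch, level with the disc's face. In the scene picture everything else looks to be where it was; I checked that by eye only.
- **Checks that disagreed or failed:**
  - The automatic notch-angle reading was unreliable, disturbed by the gripper or by shadow, so I took the notch angles from corners I picked by hand.
  - Angles from the peg, the pin and the plate screws disagreed by up to about 3°, but the notch can be about 3.8° off and still fit.
  - One measuring script stopped with an error because the pin was hidden from view.

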